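# Set up the running sled on the plaster mould

## Robot

A 7-joint arm with a two-finger parallel gripper is mounted at the origin on the work surface. World frame = base frame: x ahead of the robot, y to its left, z up, the work surface at z = 0. Lengths are in m, angles in rad, forces in N, time in s.
With the tool pointing down it reaches from about 0.35 to 0.9 m from the base axis. Payload 19.9 kg.
Tool frame: the origin (TCP) lies midway between the tips of the shut fingers; the grasp point (between the pads) lies 19 mm behind it; z points along the fingers, y is the line along which they close (so a half turn about z gives the same grasp; the last joint's range is limited). The gripper opens to 94 mm and grips with 3 to 60 N. Pads are 16 mm wide; open, the fingers measure 119 mm over their backs; the gripper's body (75 mm by 177 mm) begins 78 mm behind the grasp point.
Start: joints at [1.105, 0.417, -0.01, 1.614, 0.005, 1.111, -0.053], TCP at [0.257, -0.57, 0.205] pointing down, gripper open.
Joint ranges: [-2.81, 2.81], [-0.39, 2.02], [-1.27, 1.25], [0.06, 2.57], [-1.19, 4.33], [0.19, 2], [-2.82, 2.82]. Speed limits (rad/s): [1.89, 1.89, 2.39, 2.39, 3.01, 3.01, 3.01].

## Interface

Orientations are given as a unit quaternion [x, y, z, w].
In Python, from station import manip gives the robot as it stands. Calls block until the motion is done:
- manip.reach(position, orientation): joint-space move of the TCP to a pose.
- manip.move_linear(position, orientation=None, speed=0.15, stop_force=None): straight line of the TCP; orientation=None keeps the orientation; speed is the mean speed in m/s. With stop_force (N) it stops when the force on the tool has changed by that much, and returns True; else False.
- manip.movej(angles): joint-space move.
- manip.set_gripper(opening, f_grip=None): finger opening in m; f_grip is the grip in N (None keeps the last); returns when the fingers have stopped.
- manip.sleep(seconds).
- manip.ik(position, orientation): joint angles nearest the present ones, or None.
- manip.get_state(): the state.
- manip.get_image(name): name is "side" or "top" or "wrist"; returns a dict with "frame" (400x640x3 uint8, red, green, blue), "fx", "fy", "cx", "cy" (pixels), "distortion" ([k1, k2, p1, p2, k3] as OpenCV has them; the pictures are not rectified), "world_from_camera" (4x4, takes a point from camera to world coordinates); the wrist camera has in their place "T_tool_cam" (4x4, takes a point from camera to tool coordinates, whose origin is the TCP and whose axes are the flange's). Camera axes: x right, y down, z forward; pixel columns grow to the right and rows downward; lengths in m; the calibration is good to about 2 mm. A picture is of the moment at which its call begins: read the wrist's pose just before it. There is no depth.
A pose or a line that the arm cannot do raises manip.PlanningError and nothing moves.
- manip.hand_in(): hands the job in; it is judged then, once.
The state is a dict: "time_s": time; "joint_positions": joint angles; "joint_vel": joint speeds; "tau": joint torques, N m; "ee_pos": TCP position; "tool_rot": TCP orientation; "contact_force": force on the tool from outside, world axes, zero at the start; "wrist_torque": the same for the moment, N m; "opening": finger opening in m; "grip_force": force on a finger pad.
Only numpy, scipy, OpenCV 4.12 (cv2) and the standard library are available. Lean on these libraries where they do the work, as an engineer would, in place of code of your own. Each camera call takes 0.05 s, during which the arm holds its last target. There are 200 camera calls.

## Task

Get the plaster mould ready for running: pull the sled with the blue grip up off its storage rail, against the sprung catches, and set it down gently astride the mould's guide ridge, tongue in the channel, fully down and wholly on the mould's length. Stand the fallen square bottle upright, cap up, in the middle of the round black mat. Leave the yellow sled, the bowl and the brush where they are.

Things in the scene. Friction and masses are not known exactly. Their poses are not given: they have to be found in the camera images.
- rail: Fixed storage rail. Origin: centre of the underside of its grey 100 x 220 x 12 mm base plate, on the table. An upright bar 16 mm thick (x), 200 mm long, runs along the rail's y axis, top edge 130 mm above the table; dark end cheeks 34 mm wide stop sliding off its ends. Sleds sit on it at y = -60 and +60 mm, held by sprung balls (see catches).
- catches (a point): Middle of the bar's top edge, (0, 0, 130) mm in the rail's frame. At each sled place two opposed sprung brass balls, 18 mm below this edge, catch windows in the sled's legs. They yield to a straight pull up of about 7 to 12 N (besides the weight) in the first 3 to 8 mm, then only rub. A sled's legs are clear of the bar after 36 mm of lift.
- sled: The sled to use, about 0.3 kg, on either place of the rail. Origin: midway between its feet at foot level (94 mm above the table on the rail); z up, y along its length and the rail, blade to +x. Aluminium saddle 36 mm wide (x), 60 mm long (y): two legs 8 mm thick, 36 mm tall, 20 mm apart, under a crown from z = 36 to 48 mm that carries the blue grip.
- grip (a point): Middle of the sled's BLUE grip block, (0, 0, 68) mm in the sled's frame. Block 24 mm thick (x), 60 mm long (y), from z = 48 to 88 mm: pinch it across x from above.
- tongue (a point): Middle of the lower edge of the blue sled's blade tongue, (40, 0, -10) mm in the sled's frame. The 4 mm thick steel blade, at mid-length, sticks out to +x (x = 18 to 60, z = 6 to 42 mm); its tongue, 24 mm wide (x = 28 to 52 mm), reaches 10 mm below the feet.
- spare_sled: The other sled, with YELLOW grip, same shape but with a narrower tongue, on the other place on the rail: stays there. Same frame as the blue one.
- mould: Fixed white plaster block 140 (x) x 160 (y) x 50 mm high, domes 7.5 mm high in its corners at x = +-55, y = +-62 mm. Origin: centre of its underside. A guide ridge 14 mm thick, 24 mm high (top at z = 74 mm) runs along y over its whole length at x = -20 mm; on its +x side lies an open channel from x = 2 to 38 mm, 14 mm deep, also full length. Flat face at z = 50 mm.
- ridge (a point): Middle of the ridge's foot at flat-face level: (-20, 0, 50) mm in the mould's frame, same axes. The set sled's origin lies here, or up to 50 mm along y from here, with its axes along the mould's: both feet on the flat face astride the ridge (3 mm play each side), tongue in the channel.
- bottle: Closed square white bottle, green label, red cap, about 0.25 kg, lying on the table. Origin: centre of its FOOT face; x axis along it from foot to cap (points up when it stands). Body 50 x 50 mm, 95 mm long, then a neck 26 mm in diameter to 107 mm, then the cap, 34 mm in diameter, to 130 mm. Lying, its axis is 25 mm above the table.
- mat: Fixed round black rubber mat, 110 mm in diameter, 6 mm thick, flat on the table. Origin: centre of its underside.
- bowl: Orange mixing bowl, 120 mm across, 65 mm high, standing on the table; leave alone. Origin: centre of its underside.
- brush: Brush about 200 mm long lying on the table; leave alone. Origin near its middle, x along it.
Things that resemble listed ones, but are neither listed nor needed, are in the scene too. What is shaped like the mat but green or purple is not meant.

How it is judged:
By the outcome, as a careful person would: the job done as asked, in the order asked, and still so for the second after the job is handed in, with the robot touching nothing.
It also fails if it takes over 67 s, if anything falls off the work surface, if the arm or the gripper's body presses on something with over 40 N, if the wrist force passes 120 N, or if a joint passes its speed limit or range.

## Working session

There is one attempt and no reset: what is moved stays moved. The work goes in short steps, each a Python script; the robot and the scene stay as the last script left them, time stands still between calls to the robot, and variables do not carry over. Pictures are saved under pics/ and viewed, at most 10 in all, crops included, and the job is handed in when it is done.

```bash
ls; mkdir -p pics
python3 - <<'E'
from station import manip
import cv2,pickle
d={}
for n in("side","top"):
    im=manip.get_image(n);d[n]=im
    cv2.imwrite(f"pics/{n}0.png",im["frame"][:,:,::-1])
    print(n,im["fx"],im["fy"],im["cx"],im["cy"],im["distortion"]);print(im["world_from_camera"])
pickle.dump(d,open("d0.pkl","wb"))
s=manip.get_state();print(s["time_s"],s["ee_pos"],s["tool_rot"],s["opening"])
E
```

```text
pics
side 444.0595092875391 444.0595092875391 326.9531123855898 197.88324341855528 [0.00764093 0.         0.         0.         0.        ]
[[-0.99006424 -0.1073789   0.09078859  0.38034389]
 [-0.13937949  0.66397163 -0.734653    0.92379093]
 [ 0.01860518 -0.74000773 -0.67234099  0.98117596]
 [ 0.          0.          0.          1.        ]]
top 453.1203508051906 453.1203508051906 324.6504995672333 200.22811214915535 [-0.01725853  0.          0.          0.          0.        ]
[[-0.01552161 -0.9939904   0.10836124  0.37890205]
 [-0.99968462  0.01328742 -0.02130976 -0.01790977]
 [ 0.01974186 -0.10865783 -0.99388316  1.40913648]
 [ 0.          0.          0.          1.        ]]
0.1 [ 0.25686479 -0.56941762  0.20488946] [ 9.77634357e-01  2.10311122e-01 -1.58298562e-04 -5.20501685e-04] 0.0943213382237743
```

View pics/top0.png

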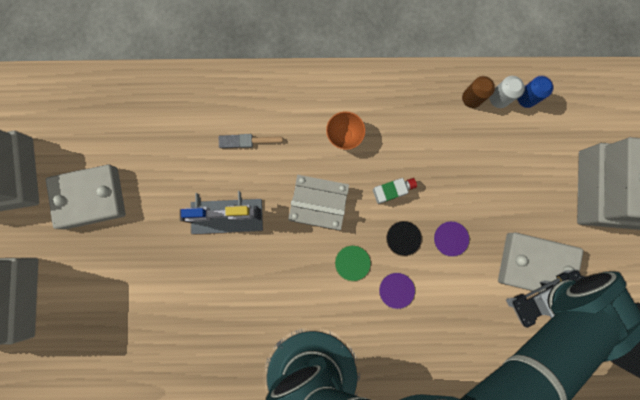

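View pics/side0.png

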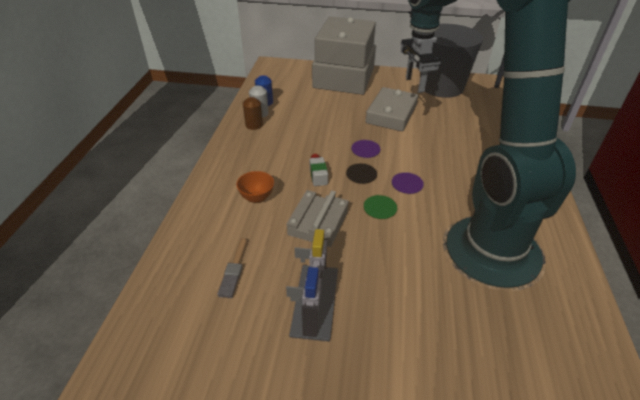

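The top view shows these candidates:
- **Blue grip:** (193,213). The yellow grip at (237,210) and the blue bottle at (540,90) are not it.
- **Mould:** the block with the ridge at (320,203). The plain blocks at (88,198) and (545,262) are not it.
- **Mat:** the black one at (404,238). The green one at (353,263) and the purple ones at (452,238) and (397,290) are not it.
- **Bottle:** the lying one with the green label at (395,189). The standing ones near (510,90) are not it.

I'll check this choice in one close crop.

```bash
cat > h.py <<'E'
import numpy as np,cv2,pickle
from scipy.spatial.transform import Rotation as R
def ray(im,px,T=None):
    T=im["world_from_camera"] if T is None else T
    K=np.array([[im["fx"],0,im["cx"]],[0,im["fy"],im["cy"]],[0,0,1.]])
    p=cv2.undistortPoints(np.array(px,float).reshape(-1,1,2),K,np.array(im["distortion"],float)).reshape(-1,2)
    d=np.c_[p,np.ones(len(p))]@T[:3,:3].T
    return T[:3,3],d
def onz(im,px,z,T=None):
    o,d=ray(im,px,T); return o+d*((z-o[2])/d[:,2])[:,None]
def tri(rays):
    A=0;b=0
    for o,d in rays:
        d=d/np.linalg.norm(d);P=np.eye(3)-np.outer(d,d);A=A+P;b=b+P@o
    return np.linalg.solve(A,b)
def hsv(im): return cv2.cvtColor(im["frame"],cv2.COLOR_RGB2HSV)
def blob(im,lo,hi,roi=None,minA=15):
    m=cv2.inRange(hsv(im),lo,hi)
    if roi: 
        k=np.zeros_like(m);x0,y0,x1,y1=roi;k[y0:y1,x0:x1]=255;m&=k
    c,_=cv2.findContours(m,cv2.RETR_EXTERNAL,cv2.CHAIN_APPROX_NONE)
    return sorted([q for q in c if cv2.contourArea(q)>=minA],key=cv2.contourArea,reverse=True)
def cen(c):
    M=cv2.moments(c);return np.array([M["m10"]/M["m00"],M["m01"]/M["m00"]])
def wrist(manip):
    s=manip.get_state();im=manip.get_image("wrist")
    T=np.eye(4);T[:3,:3]=R.from_quat(s["tool_rot"]).as_matrix();T[:3,3]=s["ee_pos"]
    im["world_from_camera"]=T@np.array(im["T_tool_cam"]);return im
def down(yaw): # finger closing line (tool y) at yaw (world angle), pointing down
    y=np.array([np.cos(yaw),np.sin(yaw),0]);z=np.array([0,0,-1.]);x=np.cross(y,z)
    return R.from_matrix(np.c_[x,y,z]).as_quat()
E
python3 - <<'E'
from h import *
d=pickle.load(open("d0.pkl","rb"));t=d["top"];s=d["side"]
cv2.imwrite("pics/c1.png",cv2.resize(t["frame"][150:260,165:425,::-1],None,fx=3.05,fy=3.05,interpolation=cv2.INTER_CUBIC))
B=((105,120,50),(125,255,255));Y=((22,130,90),(32,255,255));Rd=((172,120,80),(180,255,255));K=((0,0,0),(180,90,40));G=((55,100,40),(85,255,255))
rt=(150,120,480,310);rs=(200,130,430,340)
for n,(lo,hi) in dict(B=B,Y=Y,R=Rd,G=G,K=K).items():
    a=blob(t,lo,hi,rt)[:3];b=blob(s,lo,hi,rs)[:3]
    print(n,[(cen(c).round(1),cv2.contourArea(c)) for c in a],[(cen(c).round(1),cv2.contourArea(c)) for c in b])
    if a and b and n!='G': print("  tri",tri([(ray(t,cen(a[0]))[0],ray(t,cen(a[0]))[1][0]),(ray(s,cen(b[0]))[0],ray(s,cen(b[0]))[1][0])]).round(4), [onz(t,cen(c),0.006)[0].round(3) for c in a])
for p,z in(((320,203),.05),((395,189),.025),((404,238),.006),((237,210),.18),((193,213),.18)): print(p,onz(t,p,z).round(3))
E
```

```text
B [(array([192.8, 212.7]), 176.0)] [(array([311.1, 281.6]), 236.0)]
  tri [0.4857 0.3174 0.1661] [array([0.499, 0.36 , 0.006])]
Y [(array([236.3, 210.6]), 150.5)] [(array([317.7, 242.3]), 223.5)]
  tri [0.4896 0.1982 0.1667] [array([0.503, 0.226, 0.006])]
R [] []
G [(array([352.5, 262.8]), 888.5), (array([389.6, 190.6]), 159.0)] [(array([379.8, 206.7]), 482.0), (array([318.1, 166.6]), 49.0)]
K [(array([403.8, 238. ]), 813.5), (array([257.9, 213.4]), 40.0)] []
(320, 203) [[ 0.519 -0.033  0.05 ]]
(395, 189) [[ 0.562 -0.266  0.025]]
(404, 238) [[ 0.411 -0.292  0.006]]
(237, 210) [[0.489 0.194 0.18 ]]
(193, 213) [[0.483 0.313 0.18 ]]
```

View pics/c1.png

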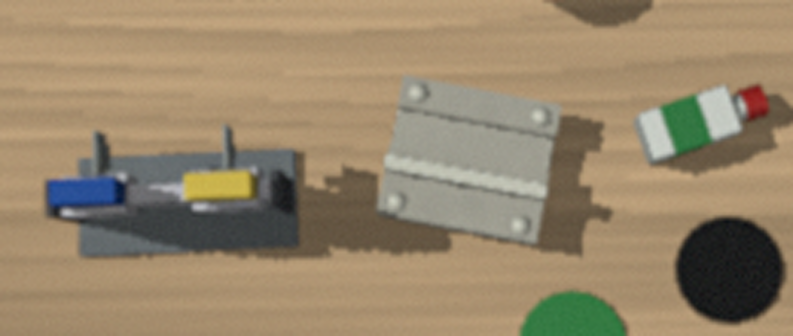

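The crop confirms the choice: blue grip at (85,192), yellow grip at (220,186), ridge from (387,160) to (547,192) with the channel on the far side (world +x), and the bottle's cap to the right. Next I'll look from the wrist camera on the way over.

```bash
cat >> h.py <<'E'
def best(manip,p,yaw):
    c=[(abs(q[6]),down(y)) for y in(yaw,yaw+np.pi) for q in[manip.ik(p,down(y))] if q is not None]
    return min(c,key=lambda k:k[0])[1]
E
python3 - <<'E'
from h import *
from station import manip
w=wrist(manip);print(w["fx"],w["cx"],w["cy"],w["distortion"]);print(np.round(w["T_tool_cam"],3))
d={}
for k,(p,yaw) in dict(m1=((.47,-.08,.36),-.2),m2=((.47,.02,.36),-.2),s1=((.475,.30,.34),.033)).items():
    manip.reach(list(p),best(manip,list(p),yaw));d[k]=wrist(manip);s=manip.get_state();print(k,s["time_s"],np.round(s["joint_positions"],2))
    
pickle.dump(d,open("d1.pkl","wb"))
cv2.imwrite("pics/w1.png",cv2.resize(np.hstack([d[k]["frame"][:,:,::-1] for k in("m1","s1")]),(800,250),interpolation=cv2.INTER_AREA))
E
```

```text
301.830911834562 315.45899572908627 196.1211776482208 [-0.02384184  0.          0.          0.          0.        ]
[[-0.    -0.971 -0.24   0.069]
 [ 1.    -0.    -0.    -0.   ]
 [ 0.    -0.24   0.971 -0.18 ]
 [ 0.     0.     0.     1.   ]]
m1 2.2 [ 0.62  0.05 -0.53  1.73  0.03  1.36 -0.12]
m2 2.7333 [ 0.5   0.04 -0.63  1.74  0.03  1.36 -0.33]
s1 3.8667 [ 0.1   0.31 -0.91  1.57  0.25  1.38 -0.8 ]
```

View pics/w1.png

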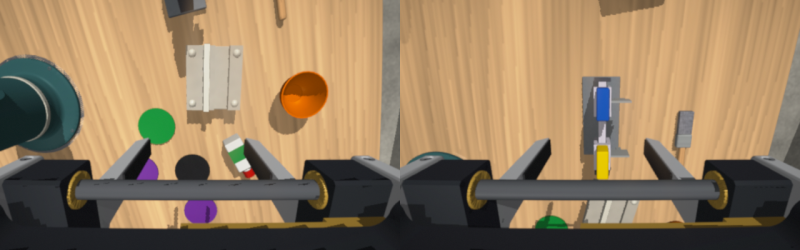

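The wrist views show the mould at about (345,125) px in m1, with the ridge left of its centre and the channel to the right. In s1 the blue grip is at about (322,165) px and the yellow grip at (322,258). A close crop follows for measuring.

Run:
```python
from h import *
d=pickle.load(open("d1.pkl","rb"))
a=d["m1"]["frame"][60:185,285:405,::-1];b=d["m2"]["frame"][100:245,260:400,::-1];c=d["s1"]["frame"][115:255,280:380,::-1]
f=lambda x,k=3.9:cv2.resize(x,(260,int(x.shape[0]*260/x.shape[1])),interpolation=cv2.INTER_CUBIC)
L=[f(x) for x in(a,b,c)];H=max(x.shape[0] for x in L)
cv2.imwrite("pics/w2.png",np.hstack([cv2.copyMakeBorder(x,0,H-x.shape[0],0,0,0) for x in L]))
for k in("s1",):
    w=d[k]
    for n,lo,hi in(("B",(105,120,50),(125,255,255)),("Y",(22,130,90),(32,255,255))):
        for q in blob(w,lo,hi)[:2]: 
            r=cv2.minAreaRect(q);print(n,cen(q).round(1),cv2.contourArea(q),np.round(r[1],1),cv2.boundingRect(q),onz(w,cen(q),.182).round(4), "corners",onz(w,cv2.boxPoints(r),.182)[:,:2].round(4).tolist())
for k in("m1","m2"):
    g=hsv(d[k]);m=cv2.inRange(g,(0,0,90),(180,60,255))
    m[:,:250]=0;m[:,430:]=0;m[270:]=0
    c=max(cv2.findContours(m,0,1)[0],key=cv2.contourArea);r=cv2.minAreaRect(c);bx=cv2.boxPoints(r)
    print(k,cv2.contourArea(c),np.round(r[0],1),np.round(r[1],1),bx.round(1).tolist(),onz(d[k],bx,.05)[:,:2].round(4).tolist())
```

```text
B [324.3 166.3] 982.0 [53. 20.] (314, 140, 21, 54) [[0.4851 0.319  0.182 ]] corners [[0.4727, 0.3479], [0.4947, 0.3485], [0.4974, 0.2885], [0.4744, 0.2878]]
Y [323.6 260.2] 949.5 [54. 19.] (314, 233, 20, 55) [[0.4886 0.2041 0.182 ]] corners [[0.4758, 0.239], [0.4984, 0.2396], [0.5016, 0.168], [0.4779, 0.1673]]
m1 8930.5 [343. 124.] [108.  90.] [[298.0, 70.0], [388.0, 70.0], [388.0, 178.0], [298.0, 178.0]] [[0.4729, 0.0673], [0.6071, 0.04], [0.5825, -0.1254], [0.4372, -0.0956]]
m2 8426.5 [370. 203.] [130. 118.] [[311.0, 138.0], [429.0, 138.0], [429.0, 268.0], [311.0, 268.0]] [[0.4715, 0.0647], [0.6568, 0.0275], [0.6319, -0.2002], [0.4256, -0.1579]]
```

View pics/w2.png

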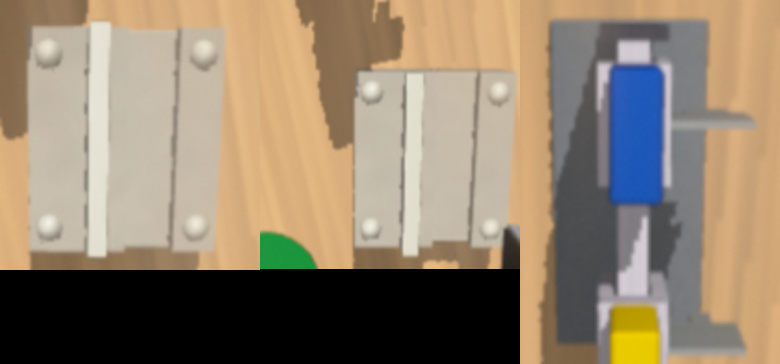

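```bash
cat > mould.py <<'E'
from h import *
def refine(w,p,r=7):
    x,y=map(int,np.round(p));g=cv2.cvtColor(w["frame"],cv2.COLOR_RGB2GRAY)[y-r:y+r+1,x-r:x+r+1]
    _,m=cv2.threshold(g,0,255,cv2.THRESH_OTSU);n,l,s,c=cv2.connectedComponentsWithStats(m)
    i=1+np.argmax(s[1:,4]);return c[i]+[x-r,y-r]
def ridge(w,x0,x1,y0,y1):
    g=cv2.cvtColor(w["frame"],cv2.COLOR_RGB2GRAY)[y0:y1,x0:x1];_,m=cv2.threshold(g,0,255,cv2.THRESH_OTSU)
    n,l,s,c=cv2.connectedComponentsWithStats(m);i=1+np.argmax(s[1:,4])
    ys=[];xs=[]
    for r in range(y1-y0):
        q=np.where(l[r]==i)[0]
        if 3<len(q)<16: ys.append(r+y0);xs.append(q.mean()+x0)
    return np.array(xs),np.array(ys),s[i]+[x0,y0,0,0,0]
E
python3 - <<'E'
from mould import *
d=pickle.load(open("d1.pkl","rb"));a,b=d["m1"],d["m2"]
A=np.array([refine(a,p) for p in((307,84),(379,84),(307.5,164),(375,164))]);B=np.array([refine(b,p) for p in((320,149),(388.7,149),(320,223),(384,223))])
print(A.round(1).tolist(),B.round(1).tolist())
oa,da=ray(a,A);ob,db=ray(b,B)
P=np.array([tri([(oa,x),(ob,y)]) for x,y in zip(da,db)]);print("dome tri",P.round(4).tolist())
loc=np.array([[-.055,.062],[.055,.062],[-.055,-.062],[.055,-.062]])
def fit(Q):
    q=Q[:,:2];c=q.mean(0);u=(q-c);yaw=np.arctan2((loc[:,0]*u[:,1]-loc[:,1]*u[:,0]).sum(),(loc*u).sum());Rm=np.array([[np.cos(yaw),-np.sin(yaw)],[np.sin(yaw),np.cos(yaw)]]);return c,yaw,np.abs(u-loc@Rm.T).max(),c+Rm@[-.02,0]
print("tri",fit(P));print("m1",fit(onz(a,A,.055)));print("m2",fit(onz(b,B,.055)))
for w,win in((a,(322,342,66,182)),(b,(336,352,136,240))):
    xs,ys,s=ridge(w,*win);f=np.polyfit(ys,xs,1);e=np.array([[np.polyval(f,y),y] for y in(ys.min(),ys.max())])
    E=onz(w,e,.074)[:,:2];v=E[0]-E[1];print("ridge",s,E.round(4).tolist(),E.mean(0),np.linalg.norm(v),np.arctan2(-v[0],v[1]))
t=pickle.load(open("d0.pkl","rb"))["top"];s1=d["s1"]
q=blob(t,(105,120,50),(125,255,255),(150,120,480,310))[0];q2=blob(s1,(105,120,50),(125,255,255))[0]
print(tri([(ray(t,cen(q))[0],ray(t,cen(q))[1][0]),(ray(s1,cen(q2))[0],ray(s1,cen(q2))[1][0])]))
E
```

```text
[[306.9, 82.4], [379.4, 81.8], [306.5, 162.5], [374.8, 162.9]] [[319.2, 147.2], [388.2, 147.6], [318.7, 221.2], [383.7, 222.8]]
dome tri [[0.482, 0.0475, 0.0468], [0.5905, 0.0255, 0.052], [0.4566, -0.0725, 0.0567], [0.5623, -0.0937, 0.0655]]
tri (array([ 0.52282653, -0.02331332]), np.float64(-0.21109412068660527), np.float64(0.0017113951130539734), array([ 0.50327049, -0.01912272]))
m1 (array([ 0.52341522, -0.02412268]), np.float64(-0.20845104856815813), np.float64(0.001401133910399921), array([ 0.50384817, -0.01998379]))
m2 (array([ 0.52274742, -0.02418595]), np.float64(-0.20862521223581582), np.float64(0.0015157393417432469), array([ 0.50318109, -0.02004365]))
ridge [326  70  10 108 940] [[0.5199, 0.0538], [0.4878, -0.0999]] [ 0.50387313 -0.02301521] 0.1570002065813309 -0.20558001178017227
ridge [337 140  12  97 823] [[0.5197, 0.0532], [0.4882, -0.0991]] [ 0.50393111 -0.02297491] 0.1554976653973748 -0.2039749636078191
[0.48524907 0.31696202 0.16722134]
```

Run:
```python
from h import *
from station import manip
def st(n):
    s=manip.get_state();print(n,round(s["time_s"],2),np.round(s["ee_pos"],4),np.round(s["contact_force"],1),np.round(s["wrist_torque"],2),round(s["opening"],4),round(s["grip_force"],1))
x,y=.4851,.3178
q=best(manip,[x,y,.25],.035)
manip.reach([x,y,.24],q);st("above")
print(manip.move_linear([x,y,.149],q,speed=.12,stop_force=12));st("down")
manip.set_gripper(.015,50);st("grip")
p=manip.get_state()["ee_pos"]
manip.move_linear([p[0],p[1],.165],q,speed=.03);st("pulled")
manip.move_linear([p[0],p[1],.29],q,speed=.12);st("lifted")
w=wrist(manip);t=manip.get_image("top");pickle.dump((w,t),open("d2.pkl","wb"))
cv2.imwrite("pics/l1.png",cv2.resize(np.hstack([w["frame"][150:400,190:450,::-1],t["frame"][100:350,120:380,::-1]]),None,fx=1.5,fy=1.5))
```

```text
above 4.36 [0.4856 0.3174 0.2411] [0.5 0.9 1.4] [-0.01 -0.07 -0.02] 0.0938 0.0
False
down 5.27 [0.4855 0.3181 0.1498] [-0.2  0.3  0.7] [ 0.   -0.07  0.01] 0.094 0.0
grip 6.34 [0.4852 0.3178 0.149 ] [0.6 0.  0.5] [ 0.   -0.23 -0.  ] 0.0238 50.0
pulled 7.03 [0.4853 0.3181 0.1654] [-0.1  1.1 -0.7] [ 0.02 -0.03  0.01] 0.0239 50.0
lifted 8.22 [0.4849 0.3176 0.2893] [ 0.2 -0.1 -3.4] [-0.04 -0.03 -0.02] 0.0236 50.0
```

View pics/l1.png

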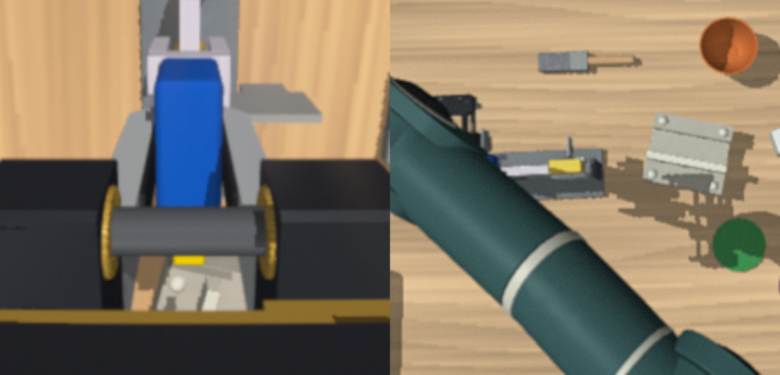

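The blue sled is off the rail and in the fingers (left crop at about (190,130)), and the wrist reads 3.4 N of weight. The yellow sled is still on the rail. Next I'll set the blue sled on the ridge.

Run:
```python
from h import *
from station import manip
def st(n):
    s=manip.get_state();print(n,round(s["time_s"],2),np.round(s["ee_pos"],4),np.round(s["contact_force"],1),np.round(s["wrist_torque"],2),round(s["opening"],4),round(s["grip_force"],1))
x,y=.5041,-.020
q=best(manip,[x,y,.25],-.207)
manip.reach([x,y,.22],q);st("above")
manip.sleep(.2)
manip.move_linear([x,y,.137],q,speed=.1);st("pre")
print(manip.move_linear([x,y,.112],q,speed=.03,stop_force=6));st("mid")
s=manip.get_state()
if s["ee_pos"][2]<.1135: print(manip.move_linear([x,y,.102],q,speed=.012,stop_force=5));st("low")
w=wrist(manip);sd=manip.get_image("side");t=manip.get_image("top");pickle.dump((w,sd,t),open("d3.pkl","wb"))
```

```text
above 9.62 [ 0.5045 -0.0187  0.2204] [ 0.1  0.2 -2.3] [-0.06 -0.08 -0.04] 0.0236 50.0
pre 10.8 [ 0.5045 -0.0199  0.1375] [-0.1  0.3 -3. ] [-0.03 -0.07 -0.02] 0.0237 50.0
False
mid 11.78 [ 0.5042 -0.02    0.1121] [-0.7 -0.3 -2.2] [-0.05 -0.03  0.01] 0.0237 50.0
True
low 12.39 [ 0.5042 -0.02    0.1049] [-1.8 -0.5  6.8] [-0.09  0.22 -0.03] 0.0235 50.0
```

Run:
```python
from h import *
from station import manip
def st(n):
    s=manip.get_state();print(n,round(s["time_s"],2),np.round(s["ee_pos"],4),np.round(s["contact_force"],1),round(s["opening"],4),round(s["grip_force"],1))
s=manip.get_state();x,y,z=s["ee_pos"];q=s["tool_rot"]
manip.set_gripper(.06);st("open")
manip.move_linear([x,y,.20],q,speed=.12);st("up")
d={}
for k,p in dict(b1=(.50,-.33,.33),b2=(.50,-.39,.33)).items():
    manip.reach(list(p),best(manip,list(p),0));d[k]=wrist(manip);st(k)
d["top"]=manip.get_image("top");d["side"]=manip.get_image("side");pickle.dump(d,open("d4.pkl","wb"))
print(np.round(manip.get_state()["joint_positions"],2))
f=lambda a:cv2.resize(a[:,:,::-1],(390,300),interpolation=cv2.INTER_AREA)
cv2.imwrite("pics/b1.png",np.vstack([np.hstack([f(d["b1"]["frame"][:,60:580]),f(d["b2"]["frame"][:,60:580])]),np.hstack([f(d["top"]["frame"][140:260,245:401]),f(d["side"]["frame"][170:270,260:390])])]))
```

```text
open 13.28 [ 0.5036 -0.0201  0.1045] [ 0.3 -0.1  0.7] 0.0602 0.0
up 14.22 [ 0.5038 -0.0201  0.1994] [-0.2 -0.3 -0.3] 0.0599 0.0
b1 15.54 [ 0.5005 -0.3284  0.3296] [ 0.5 -0.6  0.4] 0.06 0.0
b2 15.94 [ 0.5005 -0.389   0.3296] [0.  0.7 0.5] 0.06 0.0
[ 1.16  0.45 -0.79  1.4   0.32  1.42  0.37]
```

View pics/b1.png

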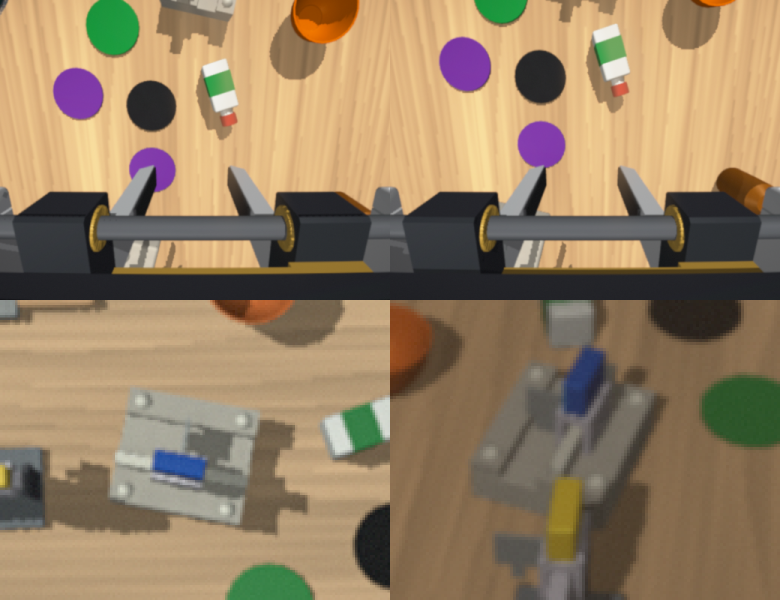

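The blue sled sits astride the ridge with its blade over the channel (lower crops). In b1/b2 the bottle's label is at about (355,120)/(355,70) px full scale, the cap points to the bottom, and the black mat is to its left. Next I'll measure the bottle and the mat, and plan the reorientation with IK.

```bash
cat > bp.py <<'E'
from h import *
def grasp(C,yaw,lx,zg,t,az=None,side=1,flip=1):
    """tool pose holding bottle: lx along axis from foot. side=+1: lying, axis yaw; returns pos,quat"""
def rotlying(yaw,t,flip):
    a=np.array([np.cos(yaw),np.sin(yaw),0]);z=np.cos(t)*np.array([0,0,-1.])-np.sin(t)*a
    y=flip*np.array([-a[1],a[0],0]);return np.c_[np.cross(y,z),y,z]
def rotstand(az,t,flip):
    a=np.array([np.cos(az),np.sin(az),0]);z=np.cos(t)*a-np.sin(t)*np.array([0,0,1.])
    y=flip*np.array([-a[1],a[0],0]);return np.c_[np.cross(y,z),y,z]
E
python3 - <<'E'
from bp import *
from station import manip
d=pickle.load(open("d4.pkl","rb"))
roi={"b1":(270,60,400,185),"b2":(270,20,400,150)}
C={"g":((50,80,30),(90,255,255)),"r1":((0,150,60),(6,255,255)),"k":((0,0,0),(180,120,45)),"w":((0,0,150),(180,45,255))}
r={}
for k in("b1","b2"):
    for n,(lo,hi) in C.items():
        ro=roi[k] if n!="k" else (210,50,340,190)
        bl=blob(d[k],lo,hi,ro,8)
        if bl: r[k,n]=bl; print(k,n,[(cen(q).round(1).tolist(),cv2.contourArea(q)) for q in bl[:3]])
for n in C:
    if ("b1",n) in r and ("b2",n) in r:
        R_=[(ray(d[k],cen(r[k,n][0]))[0],ray(d[k],cen(r[k,n][0]))[1][0]) for k in("b1","b2")];print(n,tri(R_).round(4))
for k in("b1","b2"):
    print(k,"mat",onz(d[k],cen(r[k,"k"][0]),.006).round(4))
    for n in "gw":
        for q in r[k,n][:2]: print(n,onz(d[k],cv2.boxPoints(cv2.minAreaRect(q)),.05)[:,:2].round(3).tolist())
    print("cap",onz(d[k],cen(r[k,"r1"][0]),.025).round(4) if (k,"r1") in r else "")
# ik feasibility (approx)
yaw=np.arctan2(-.97,.25);F=np.array([.55,-.23,0]);
G=np.array([.565,-.27,.03])
for t in(.4,.6,.8):
  for fl in(1,-1):
    M=rotlying(yaw,t,fl);p=G+M[:,2]*.019;j=manip.ik(list(p),R.from_matrix(M).as_quat())
    ok=[]
    for az in np.arange(-3.1,3.1,.2):
        S=rotstand(az,t,fl);p2=np.array([.411,-.292,.075])+S[:,2]*.019;j2=manip.ik(list(p2),R.from_matrix(S).as_quat())
        if j2 is not None: ok.append((round(az,1),np.round(j2,1).tolist()))
    print(t,fl,None if j is None else np.round(j,2),len(ok),ok[::3])
E
```

```text
b1 g [([351.6, 111.0], 860.0)]
b1 r1 [([365.3, 159.5], 192.5)]
b1 k [([259.9, 140.5], 2912.5)]
b1 w [([359.4, 136.4], 759.0), ([346.6, 90.1], 484.5)]
b2 g [([352.5, 66.5], 986.5)]
b2 r1 [([366.8, 119.0], 210.0)]
b2 k [([258.2, 101.9], 3141.0)]
b2 w [([360.9, 93.5], 859.0), ([347.7, 44.2], 523.0)]
g [ 0.5532 -0.2435  0.0471]
r1 [ 0.578  -0.3164  0.0371]
k [ 0.4081 -0.2893  0.0038]
w [ 0.5663 -0.2804  0.0467]
b1 mat [[ 0.4087 -0.2891  0.006 ]]
g [[0.523, -0.234], [0.572, -0.218], [0.585, -0.254], [0.535, -0.269]]
w [[0.537, -0.27], [0.584, -0.255], [0.599, -0.295], [0.551, -0.311]]
w [[0.518, -0.212], [0.564, -0.197], [0.572, -0.217], [0.525, -0.232]]
cap [[ 0.5801 -0.3179  0.025 ]]
b2 mat [[ 0.4083 -0.2894  0.006 ]]
g [[0.52, -0.234], [0.572, -0.218], [0.586, -0.255], [0.534, -0.272]]
w [[0.536, -0.27], [0.584, -0.255], [0.6, -0.296], [0.552, -0.312]]
w [[0.518, -0.212], [0.565, -0.197], [0.572, -0.217], [0.525, -0.232]]
cap [[ 0.5798 -0.3163  0.025 ]]
0.4 1 [ 1.02  0.96 -0.77  1.48  0.32  1.17  0.5 ] 27 [(np.float64(-3.1), [0.5, 1.1, -0.3, 1.3, 0.5, 2.0, -1.5]), (np.float64(-2.5), [0
[... 2807 characters left out ...]
, -2.0]), (np.float64(2.5), [0.8, 0.9, -0.3, 1.5, 0.1, 1.6, -1.8])]
0.8 -1 [ 0.75  1.03 -0.21  1.23 -0.32  1.51 -2.19] 30 [(np.float64(-3.1), [0.9, 1.0, -0.9, 1.5, 0.8, 1.8, 1.4]), (np.float64(-2.5), [0.9, 0.9, -0.9, 1.8, 1.1, 1.7, 1.7]), (np.float64(-1.9), [0.9, 0.8, -1.0, 2.1, 1.4, 1.5, 2.0]), (np.float64(-1.3), [-0.3, 0.5, 0.5, 2.4, 1.6, 0.5, 2.0]), (np.float64(-0.7), [1.4, 0.6, -1.1, 2.5, 2.3, 0.8, 2.4]), (np.float64(-0.1), [1.8, 0.7, -1.1, 2.4, 3.1, 0.2, 2.6]), (np.float64(0.7), [1.7, 0.8, -0.9, 2.0, -0.4, 0.7, 0.4]), (np.float64(1.3), [1.5, 0.9, -0.8, 1.8, -0.1, 1.1, 0.6]), (np.float64(1.9), [1.2, 1.0, -0.8, 1.5, 0.1, 1.5, 0.8]), (np.float64(2.5), [1.1, 1.0, -0.8, 1.4, 0.4, 1.7, 1.1])]
```

The bottle's foot is near (0.5415,-0.2045) with its axis at yaw -1.247 (top at 47 mm, so it lies flat). The mat is near (0.4093,-0.290) (about 4 mm by triangulation). I'll grasp it with the tool tilted, then stand it.

```bash
cat > b.py <<'E'
from bp import *
from station import manip
def st(n):
    s=manip.get_state();print(n,round(s["time_s"],2),np.round(s["ee_pos"],4),np.round(s["contact_force"],1),round(s["opening"],4),round(s["grip_force"],1),np.round(s["joint_positions"],2))
t=.65;yaw=-1.247;lx=.060;off=.005
E
python3 - <<'E'
from b import *
a=np.array([np.cos(yaw),np.sin(yaw),0]);G=np.array([.5415,-.2045,.025+off])+lx*a
M=rotlying(yaw,t,1);q=R.from_matrix(M).as_quat();p=G+.019*M[:,2]
manip.set_gripper(.094)
manip.reach(list(p-.10*M[:,2]),q);st("pre")
print(manip.move_linear(list(p),q,speed=.12,stop_force=10));st("at")
manip.set_gripper(.03,40);st("grip")
manip.move_linear([p[0],p[1],p[2]+.17],q,speed=.15);st("lift")
for az in(1.9,2.2,2.5):
    S=rotstand(az,t,1);m=np.array([.4093,-.2902,.006+lx+.08])-off*np.array([np.cos(az),np.sin(az),0]);print(az,np.round(manip.ik(list(m+.019*S[:,2]),R.from_matrix(S).as_quat()),2))
im=manip.get_image("side");w=wrist(manip)
cv2.imwrite("pics/g1.png",np.hstack([cv2.resize(im["frame"][60:260,220:480,::-1],(390,300)),cv2.resize(w["frame"][:,60:580,::-1],(390,300))]))
E
```

```text
pre 17.77 [ 0.5767 -0.3085  0.0962] [-0.1 -0.4  0.4] 0.0939 0.0 [ 1.02  1.06 -0.81  1.13  0.2   1.6   0.66]
False
at 18.75 [ 0.5574 -0.2511  0.0155] [-0.4  0.3  0.1] 0.0942 0.0 [ 1.02  1.09 -0.8   1.32  0.22  1.4   0.63]
grip 19.5 [ 0.557  -0.2505  0.0149] [ 0.9  0.6 -0.1] 0.0498 39.9 [ 1.02  1.09 -0.8   1.32  0.22  1.4   0.63]
lift 20.78 [ 0.5566 -0.2504  0.1839] [ 0.2  0.  -1.6] 0.05 39.9 [ 1.05  0.91 -0.87  1.26  0.13  1.62  0.58]
1.9 [ 0.8   0.81 -0.03  1.46 -0.35  1.73 -1.94]
2.2 [ 0.73  0.85 -0.07  1.38 -0.18  1.81 -1.81]
2.5 [ 0.65  0.86 -0.11  1.35  0.    1.85 -1.68]
```

View pics/g1.png

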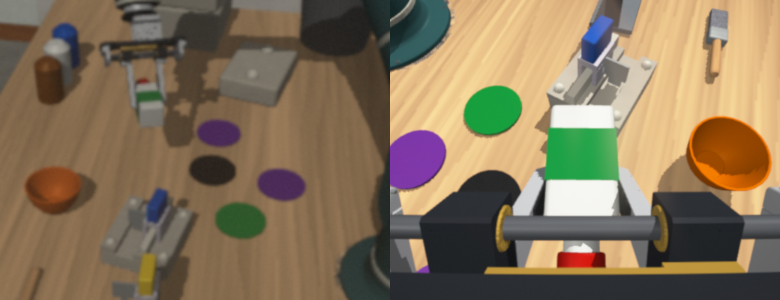

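The bottle is held square in the pads, with its label at (580,155) in the right half and the cap towards the gripper. Next I'll stand it on the mat.

Run:
```python
from b import *
az=1.9;S=rotstand(az,t,1);q=R.from_matrix(S).as_quat();h=np.array([np.cos(az),np.sin(az),0])
m=np.array([.4093,-.2902,.006+lx])-off*h+.019*S[:,2]
manip.reach(list(m+[0,0,.08]),q);st("above")
manip.sleep(.2)
manip.move_linear(list(m+[0,0,.012]),q,speed=.1);st("near")
print(manip.move_linear(list(m-[0,0,.006]),q,speed=.015,stop_force=4));st("down");print(m)
pickle.dump((q,S),open("s.pkl","wb"))
a=manip.get_image("side");b=manip.get_image("top")
cv2.imwrite("pics/g2.png",np.hstack([cv2.resize(a["frame"][110:230,300:430,::-1],(390,360)),cv2.resize(b["frame"][170:290,335:465,::-1],(390,360))]))
```

```text
above 23.12 [ 0.4062 -0.2805  0.1345] [ 0.2 -0.2 -2.1] 0.0498 39.9 [ 0.8   0.81 -0.03  1.46 -0.35  1.73 -1.94]
near 24.16 [ 0.4062 -0.2808  0.0668] [-0.7 -0.2 -1.2] 0.0502 39.9 [ 0.8   0.9  -0.03  1.46 -0.35  1.64 -1.9 ]
True
down 24.93 [ 0.4057 -0.2807  0.0551] [-0.  -2.7  4.8] 0.0495 40.0 [ 0.8   0.92 -0.03  1.46 -0.35  1.63 -1.9 ]
[ 0.4060265  -0.28061815  0.05450146]
```

View pics/g2.png

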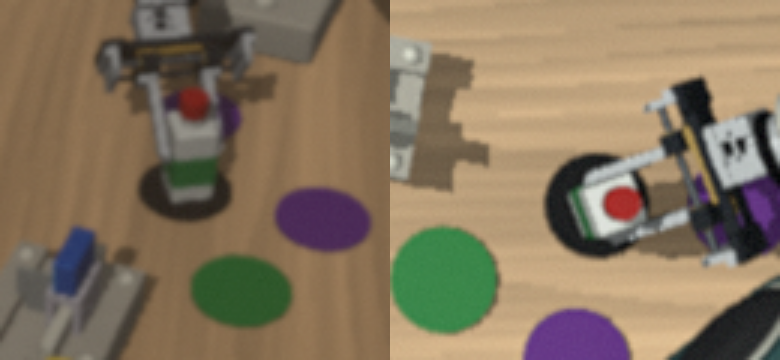

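The bottle stands on the mat, cap up, with contact at the expected height (side crop (190,160)). Now I'll release it, back out along the tool axis and check.

Run:
```python
from b import *
q,S=pickle.load(open("s.pkl","rb"));p=np.array(manip.get_state()["ee_pos"])
manip.set_gripper(.09);st("open")
manip.move_linear(list(p-.16*S[:,2]),q,speed=.12);st("back")
P=[.45,-.55,.35];manip.reach(P,best(manip,P,0));st("clear")
manip.sleep(.3)
a=manip.get_image("side");b=manip.get_image("top");r=lambda im,px:tuple(v if i==0 else v[0] for i,v in enumerate(ray(im,px)))
rd=[((0,140,60),(6,255,255)),((172,140,60),(180,255,255))]
def red(im,roi): return max((c for l in rd for c in blob(im,*l,roi,5)),key=cv2.contourArea)
ca,cb=red(a,(320,110,420,200)),red(b,(380,200,460,270));print("cap",cen(ca),cen(cb),tri([r(a,cen(ca)),r(b,cen(cb))]))
B=((105,120,50),(125,255,255))
ga,gb=blob(a,*B,(280,150,400,260))[0],blob(b,*B,(280,150,380,260))[0];print("blue grip",tri([r(a,cen(ga)),r(b,cen(gb))]))
Y=((22,130,90),(32,255,255));print("yellow",tri([r(a,cen(blob(a,*Y,(200,130,430,340))[0])),r(b,cen(blob(b,*Y,(150,120,480,310))[0]))]))
cv2.imwrite("pics/f.png",np.vstack([np.hstack([cv2.resize(a["frame"][110:230,260:420,::-1],(400,300)),cv2.resize(b["frame"][160:280,305:465,::-1],(400,300))]),cv2.resize(b["frame"][100:270,165:465,::-1],(800,300))[:]]))
```

```text
open 25.82 [ 0.4057 -0.2804  0.0548] [-0.9 -0.4 -0.7] 0.0898 0.0 [ 0.8   0.92 -0.03  1.46 -0.35  1.63 -1.9 ]
back 27.3 [ 0.4468 -0.4008  0.1518] [0.1 0.4 0. ] 0.0899 0.0 [ 0.86  0.99 -0.01  1.04 -0.33  1.97 -1.96]
clear 29.48 [ 0.4499 -0.5499  0.3494] [ 0.6  0.1 -0.8] 0.0899 0.0 [ 1.4   0.7  -1.06  1.14  0.59  1.61  0.48]
cap [364.42028986 144.22608696] [412.3253493  237.48103792] [ 0.40965635 -0.29257475  0.12569667]
blue grip [ 0.50619416 -0.02181101  0.1197937 ]
yellow [0.48975443 0.19809989 0.1659709 ]
```

View pics/f.png

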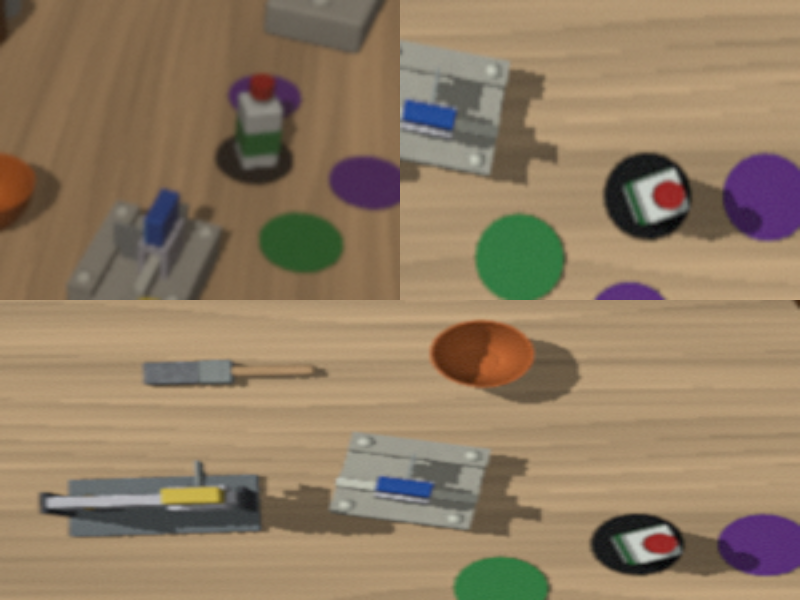

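The final view shows all the goals met. The bottle is upright and centred on the black mat, the blue sled is seated on the ridge, and the yellow sled, bowl and brush haven't moved.

```bash
python3 -c "
from station import manip
print(manip.hand_in())"
```

```text
the job is handed in; nothing more can be done
None
```

The job is handed in: the blue sled is seated fully down on the mould's ridge and the bottle stands cap up in the middle of the black mat, done in about 30 s of the 67 s allowed, with the yellow sled, bowl and brush left in place.

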